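# Level the rocking slide platform and seat its carrier plate

### The arm

A 6-joint arm with a two-finger parallel gripper is mounted at the origin on a cart in front of the work surface, level with it; the furniture and walls round the work are solid. World frame = base frame: x ahead of the robot, y to its left, z up, the work surface at z = 0. Lengths are in m, angles in degrees, forces in N, time in s.
With the tool pointing down it reaches from about 0.3 to 0.75 m from the base axis. Payload 8.5 kg.
Tool frame: the origin (TCP) lies between the finger pads; the fingertips stand 17 mm ahead of it and the grasp point (between the pads) lies 2 mm behind it (env.tip_reach is the distance from the TCP to the fingertips, in m); z points along the fingers, y is the line along which they close (so a half turn about z gives the same grasp; the last joint's range is limited). The gripper opens to 85 mm and grips with 20 to 120 N. Pads are 22 mm wide; open, the fingers measure 114 mm over their backs; the gripper's body (76 mm by 85 mm) begins 54 mm behind the grasp point. The pads swing forward as they close: fully open they stand 13 mm farther back than shut.
Start: joints at [-89.399, 21.807, 74.336, -0, 83.858, -12.336], TCP at [0.123, -0.536, 0.248] pointing down, gripper open.
Joint ranges: [-178.18, 178.18], [-50.72, 133.34], [12.68, 142.11], [-81.47, 261.47], [9.98, 163.14], [-165.26, 165.26]. Speed limits (degrees/s): [136.94, 136.94, 180, 180, 180, 180].

### API

Orientations are given as a 3x3 rotation matrix whose columns are the frame's x, y, z axes.
In Python, from rig import env, viewer gives the robot as it stands.
- The arm moves only by the tool move_arm, never from a script. Its argument "motion" is a list of rows, each a list of 2 entries, a list of its own where there are three numbers: the shift along the tool's x, y, z normalised to -1 to 1, where 1 is 50 mm, then the turn, a rotation vector about the tool's x, y, z normalised to -1 to 1, where 1 is 8 degrees. A call has 1 to 20 rows; each row shifts and turns the commanded pose from where the row before left it, along the tool's axes as they then stand; what a row does not reach is not made up. A row lasts 1/10 s, in which the tool goes at most 50 mm and 8.59 degrees, less where a joint would pass 70% of its speed; a pose out of reach is approached as far as the arm can. A call with a number of a shift or a turn outside -1 to 1 is refused whole. A call with a gripper value outside its range is refused whole. "claw" is the closure, from 0 (fully open) to 1 (shut), set as the call begins (left out, the last holds). The fingers move at their own pace and stop on an object; "force" is the grip in N (left out, the last holds). Time passes only in rows, so rows that do not move let the fingers close. It gives the time, the measured TCP pose, the force, the opening and the grip force at its end, in the units of the state.
- env.observe(): the state, without advancing time (a new reading comes with each control period).
- viewer.get_image(name): name is "scene" or "top" or "wrist"; returns a dict with "frame" (480x640x3 uint8, red, green, blue), "depth" (480x640 float32, m along the optical axis (not along the pixel's ray), 0 where there is no reading), "fx", "fy", "cx", "cy" (pixels), "eye" and "attitude" of the camera in the world; the wrist camera has in their place "T_tool_cam" (4x4, takes a point from camera to tool coordinates, whose origin is the TCP and whose axes are the flange's). Camera axes: x right, y up, looking along -z (the intrinsics and any distortion apply to the point x, -y, -z); pixel columns grow to the right and rows downward; lengths in m; the calibration is good to about 2 mm. The wrist camera is an equidistant fisheye: a pixel r from the principal point sees the ray r / f radians off the axis. A picture is of the moment at which its call begins: read the wrist's pose just before it.
- env.close_job(): hands the job in; it is judged then, once.
The state is a dict: "time_s": time; "q": joint angles; "qvel": joint speeds; "joint_efforts": joint torques, N m; "position": TCP position; "tool_rot": TCP orientation; "ft_force": force on the tool from outside, world axes, zero at the start; "wrist_torque": the same for the moment, N m; "grip_width": finger opening in m; "gripper_force": force on a finger pad.
Only numpy, scipy, OpenCV 4.12 (cv2) and the standard library are available. Lean on these libraries where they do the work, as an engineer would, in place of code of your own. Each camera call takes 0.05 s, during which the arm holds its last target. There are 200 camera calls.

### The job

The metal slide platform rocks because its one screw foot is drawn up too short: turn the black wing knob at its corner until the platform stands steady and level on all four feet. Then take the steel slide carrier plate lying beside it by its upright grip and set it on the platform, sliding it until both holes drop over the two locating pins and it lies flat on the deck. Let go of everything, leave the platform about where it stands, and do not knock over the reagent bottle or the specimen cup standing near.

Things in the scene. Friction and masses are not known exactly. Their poses are not given: they have to be found in the camera images.
- platform: Loose aluminium platform, 2.5 kg, 210 x 210 mm; deck top 42 mm above the origin, which is its centre at foot-underside level; z normal to the deck. Fixed feet at (x, y) = (90, 50), (-50, -90), (90, -90) mm; screw foot at (-85, 85) mm, 4 to 7 mm too short at the start. Its weight keeps that corner down: it leans there 1.5 to 2.6 degrees, and the other way if the foot is too long.
- wing_knob (a joint): Turn of the screw foot's wing knob, rad. 0 = platform level on four feet, negative = foot too short (start -3.7 to -2.1), stops at -6 and 3.3. Grows as the knob turns CLOCKWISE seen from above: foot goes down 12 mm a turn, corner lifts. Stiff thread (0.12 N m), stays where left. Level: the knob's underside is 10 mm above the deck (start 14 to 17 mm).
- wing (a point): Middle of the knob's wing, on its axis: upright black bar 44 mm long (this frame's x), 12 mm thick (y), 28 mm high (14 mm above and below this point), on a collar 22 mm across, 7 mm of it showing. About 73 mm above the table; it keeps that height as it turns (the foot stays on the table, the deck rises instead). The frame turns with the knob, z up.
- seat (a point): Point on the deck's top midway between the two steel locating pins, at (18, -12, 42) mm of the platform; axes as the platform's. The pins stand 50 mm from here along +y and -y; each is 8 mm in diameter, 9 mm high, tapered over its upper 3 mm.
- carrier: Loose steel slide carrier plate, 0.25 kg, 90 (x) x 150 (y) x 5 mm with low ribs, flat on the worktop at the start. Origin: centre of the underside, z up. Two through holes of 10.5 mm at y = +50 and -50 mm, x = 0 (either way round fits). Upright grip bar in the middle: 10 mm thick (x), 40 mm long (y), its top 38 mm above the origin. Seated, its origin is at seat.
- reagent: bystander: round white reagent bottle 58 mm across, 125 mm high, beyond the carrier, right of the platform; origin under its centre
- cup: bystander: specimen cup with lid, 48 mm across, 50 mm high, between the platform and the robot, to the right; origin under its centre

How it is judged (in metres and radians):
On the way, in this order (a step that is already met when the one before it is completed fails the run):
1. the platform is level on all four feet (screw foot right to 1.5 mm), the carrier not yet on its pins (angle between platform's own z axis and vertical below 0.012 rad and value of joint wing_knob between -0.8 and 0.8 rad and not (z of carrier in the frame of platform between 0.039 and 0.0445 m and horizontal distance between carrier and seat below 0.004 m and angle between the y axis of carrier and the y axis of platform, either way round below 0.06 rad and angle between the z axis of carrier and the z axis of platform, either way round below 0.03 rad)), for 0.3 s.
2. the carrier lies flat on the deck with both holes over the pins (z of carrier in the frame of platform between 0.039 and 0.0445 m and horizontal distance between carrier and seat below 0.004 m and angle between the y axis of carrier and the y axis of platform, either way round below 0.06 rad and angle between the z axis of carrier and the z axis of platform, either way round below 0.03 rad), for 0.2 s.
At the end, for the whole second after the job is handed in: Platform level: tilt under 0.012 rad, knob within 0.8 rad (1.5 mm) of level, moved under 50 mm. Carrier flat on its deck with both pins in its holes: at most 2.5 mm above it, within 4 mm of the seat, under 0.06 rad askew, either way round. Both at rest (all of step 2 and angle between platform's own z axis and vertical below 0.012 rad and value of joint wing_knob between -0.8 and 0.8 rad and distance of platform from where it was at the start of the episode below 0.05 m and linear speed of each of carrier, platform below 0.02 m/s); the robot touches nothing.
It fails at once if the near reagent bottle or the specimen cup is knocked over (angle between any of reagent, cup's own z axis and vertical above 0.5 rad).
It also fails if it takes over 72 s, if anything falls off the work surface, if the arm or the gripper's body presses on something with over 40 N, if the wrist force passes 120 N, or if a joint passes its speed limit or range.

## Working session

There is one attempt and no reset: what is moved stays moved. The work goes in short steps, Python scripts to look and compute and a tool call to move; the robot and the scene stay as the last step left them, time stands still between calls to the robot, and variables do not carry over. Pictures are saved under pics/ and viewed, at most 10 in all, crops included, and the job is handed in when it is done.

Besides the shell and the picture viewer there is one more tool, called after "Emit:" by a JSON object that holds its "name" and its "arguments". move_arm: Moves the arm, as the interface text tells. Scaled input: -1 to 1 covers 50 mm each way for a shift and 8 degrees each way for a turn. Its arguments: {"type":"object","properties":{"motion":{"type":"array","items":{"type":"array"}},"claw":{"type":"number"},"force":{"type":"number"}},"required":["motion"]}

```bash
mkdir -p pics; ls; python3 - <<'E'
from rig import env, viewer
import cv2,numpy as np
s=env.observe();print(s)
for n in("top","scene"):
    d=viewer.get_image(n);cv2.imwrite(f"pics/{n}0.png",d["frame"][:,:,::-1]);np.savez(f"pics/{n}0.npz",**d)
    print(n,{k:v for k,v in d.items() if k not in("frame","depth")})
E
```

```text
pics
{'time_s': 0.0, 'q': array([-8.93989483e+01,  2.18398583e+01,  7.43850014e+01, -2.26146950e-03,
        8.38572508e+01, -1.23358435e+01]), 'qvel': array([ 0.10445124,  0.05946516, -0.03810275, -0.06516946, -0.02443838,
        0.01310026]), 'joint_efforts': array([ 8.37523271e-05, -4.48460269e+01, -2.31278694e+01, -2.40616391e-04,
        4.85602985e-03,  1.31463301e-05]), 'position': array([ 0.12311759, -0.53576516,  0.24772091]), 'tool_rot': array([[ 9.74616287e-01,  2.23881865e-01, -5.42747051e-05],
       [ 2.23881712e-01, -9.74615271e-01,  1.43260750e-03],
       [ 2.67837883e-04, -1.40839372e-03, -9.99998972e-01]]), 'ft_force': array([ 0.03644245, -1.25278658,  0.23672331]), 'wrist_torque': array([-0.04328806, -0.01346001,  0.05176967]), 'gripper_force': 0.0, 'grip_width': 0.08549476379077801}
top {'fx': 474.8675362441337, 'fy': 474.8675362441337, 'cx': 317.0773623212592, 'cy': 234.75140015019474, 'eye': array([ 0.48341112, -0.02270996,  0.91665171]), 'attitude': array([[-0.02602273,  0.99554562, -0.0906186 ],
       [-0.99964493, -0.02539566,  0.00806631],
       [ 0.00572906,  0.09079633,  0.995853  ]])}
scene {'fx': 572.7380547042951, 'fy': 572.7380547042951, 'cx': 310.85997847416047, 'cy': 238.1495598843937, 'eye': array([0.01618118, 0.7063316 , 0.59388553]), 'attitude': array([[-0.79850301,  0.28249666, -0.53159061],
       [-0.60183145, -0.3949328 ,  0.69413759],
       [-0.01385102,  0.8741989 ,  0.48537041]])}
```

View pics/top0.png

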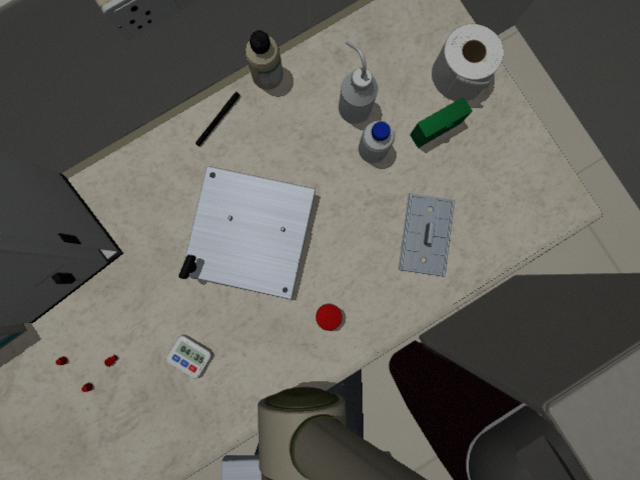

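View pics/scene0.png

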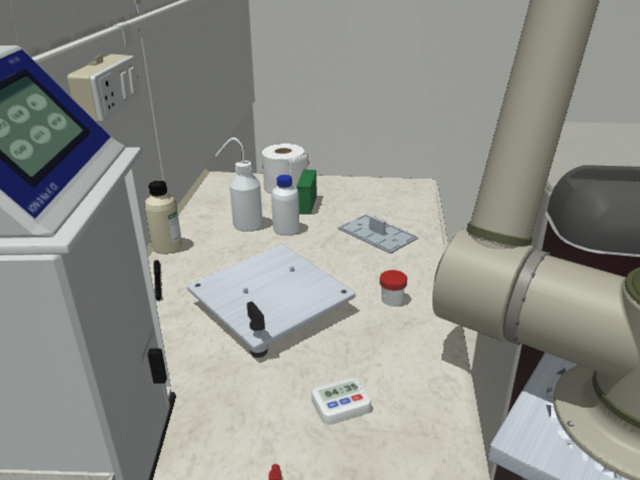

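The top view shows the platform (pins at about (230,218) and (283,229), wing knob at (188,267)), the carrier at (427,235), the cup at (329,317) and the blue-capped reagent bottle at (378,140). A tall instrument stands to the left. Next I'll compute positions.

```bash
cat > h.py <<'E'
import numpy as np,cv2
from rig import env,viewer
def cast(d,px,z):
    px=np.atleast_2d(np.array(px,float))
    r=np.c_[(px[:,0]-d["cx"])/d["fx"],-(px[:,1]-d["cy"])/d["fy"],-np.ones(len(px))]@np.array(d["attitude"]).T
    e=np.array(d["eye"]);return e+r*((z-e[2])/r[:,2])[:,None]
def cloud(d):
    v,u=np.mgrid[:480,:640];D=np.array(d["depth"],float)
    P=np.stack([(u-d["cx"])/d["fx"]*D,-(v-d["cy"])/d["fy"]*D,-D],-1)
    return P@np.array(d["attitude"]).T+np.array(d["eye"])
def plane(P):
    for _ in range(4):
        A=np.c_[P[:,:2],np.ones(len(P))];c=np.linalg.lstsq(A,P[:,2],rcond=None)[0];r=P[:,2]-A@c
        P=P[abs(r)<2.5*r.std()+1e-6]
    return c,r.std(),len(P)
def tilt(d,poly):
    """deck slope (dz/dx,dz/dy) relative to the table"""
    W=cloud(d);m=np.zeros((480,640),np.uint8);cv2.fillPoly(m,[np.array(poly,np.int32)],1)
    ok=d["depth"]>0
    dk=W[(m>0)&ok&(abs(W[...,2]-.042)<.02)]
    k=cv2.dilate(m,np.ones((25,25)));tb=W[(k==0)&ok&(abs(W[...,2])<.012)&(W[...,0]>.2)&(W[...,0]<.75)]
    return plane(dk),plane(tb)
E
python3 - <<'E'
from h import *
t=dict(np.load("pics/top0.npz"))
poly=[(214,178),(307,192),(288,287),(205,262),(195,245)]
print(tilt(t,poly))
W=cloud(t);f=t["frame"].astype(int)
pins=cast(t,[(230,218),(283,229)],.05);print("pins",pins,pins.mean(0))
hsv=cv2.cvtColor(t["frame"],cv2.COLOR_RGB2HSV)
bl=(f.max(2)<45).astype(np.uint8);bl[:,:175]=0;bl[:,205:]=0;bl[:250]=0;bl[285:]=0
v,u=np.nonzero(bl);print("blk",len(u),u.min(),u.max(),v.min(),v.max())
print("knob z",np.percentile(W[v,u,2],[5,25,50,75,95]))
top=(W[...,2]>.078)&(W[...,2]<.1)&(bl>0)
P=cast(t,np.c_[u,v][top[v,u]],.087);c=P.mean(0);w,V=np.linalg.eigh(np.cov((P-c)[:,:2].T));print("wing",c,V[:,1],np.sqrt(w*12),len(P))
r=cv2.minAreaRect(np.c_[u,v].astype(np.float32));print(r)
print("cup",cast(t,(329,317),.05),"reag",cast(t,(381,131),.125))
# carrier holes, grip
print("holes",cast(t,[(431,209),(424,260)],.005))
g=(W[...,2]>.025)&(W[...,2]<.06);g[:200]=0;g[270:]=0;g[:,:405]=0;g[:,450:]=0
v,u=np.nonzero(g);P=W[v,u];c=P.mean(0);w,V=np.linalg.eigh(np.cov((P-c)[:,:2].T));print("grip",c,V[:,1],np.sqrt(w*12),len(P),P[:,2].max())
# tall instrument
b=W[(W[...,2]>.1)&(W[...,0]<.6)&(W[...,1]>.1)];print("inst",b[:,:2].min(0),b[:,1].min(),b[b[:,1].argmin()])
for n,x in(("knob",f[245:285,165:210]),("car",f[185:285,390:465])):
    pass
cv2.imwrite("pics/crop1.png",np.hstack([cv2.resize(t["frame"][240:290,165:215],(400,400),interpolation=2),cv2.resize(t["frame"][185:285,378:478],(400,400),interpolation=2)])[:,:,::-1])
E
```

```text
((array([ 0.01893149, -0.03217938,  0.03280712]), np.float64(0.0014167637599782916), 8589), (array([ 5.52511601e-04,  8.20847110e-05, -8.46613006e-04]), np.float64(0.0015820788823342582), 96812))
pins [[0.5972342  0.12934395 0.05      ]
 [0.57445433 0.03247005 0.05      ]] [0.58584426 0.080907   0.05      ]
blk 248 179 196 255 278
knob z [0.06004333 0.07542578 0.08431069 0.08655703 0.08835117]
wing [0.50901777 0.20003769 0.087     ] [-0.9133929   0.40707911] [0.01280949 0.04144309] 175
((188.74227905273438, 267.3299255371094), (12.79336166381836, 24.977516174316406), 23.962491989135742)
cup [[ 0.41274944 -0.04735827  0.05      ]] reag [[ 0.73069152 -0.14299352  0.125     ]]
holes [[ 0.61088115 -0.25234901  0.005     ]
 [ 0.51244332 -0.23415891  0.005     ]]
grip [ 0.56239852 -0.24141469  0.03579398] [-0.9852322  0.1712236] [0.01053578 0.04072044] 140 0.040865808322071207
inst [0.41853596 0.33438992] 0.33438992417198016 [0.53748119 0.33438992 0.36981567]
```

View pics/crop1.png

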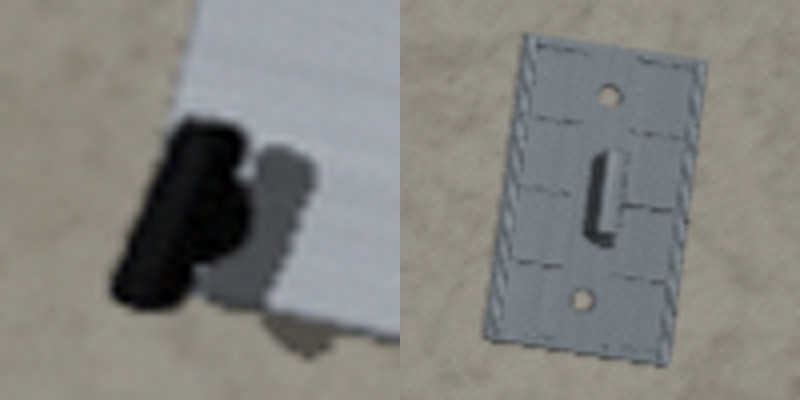

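The deck slopes 2.1°, so the knob is at about -2.9 rad and needs about 166° clockwise. I'll move above the knob first.

Emit:
{"name": "move_arm", "arguments": {"motion": [[[0.54, -0.63, 0], [0, 0, 0]], [[0.54, -0.63, 0], [0, 0, 0]], [[0.54, -0.63, 0], [0, 0, 0]], [[0.54, -0.63, 0], [0, 0, 0]], [[0.54, -0.63, 0], [0, 0, 0]], [[0.54, -0.63, 0], [0, 0, 0]], [[0.54, -0.63, 0], [0, 0, 0]], [[0.54, -0.63, 0], [0, 0, 0]], [[0.54, -0.63, 0], [0, 0, 0]], [[0.54, -0.63, 0], [0, 0, 0]], [[0.54, -0.63, 0], [0, 0, 0]], [[0.54, -0.63, 0], [0, 0, 0]], [[0.54, -0.63, 0], [0, 0, 0]], [[0.54, -0.63, 0], [0, 0, 0]], [[0.54, -0.63, 0], [0, 0, 0]], [[0.54, -0.63, 0], [0, 0, 0]], [[0.54, -0.63, 0], [0, 0, 0]], [[0.54, -0.63, 0], [0, 0, 0]], [[0.54, -0.63, 0], [0, 0, 0]], [[0.54, -0.63, 0], [0, 0, 0]]], "claw": 0}}

```text
time_s: 2.1
position: [0.5088, 0.2007, 0.248]
tool_rot: [[0.975, 0.224, -0.001], [0.224, -0.975, -0.0], [-0.001, 0.0, -1.0]]
ft_force: [0.9, -1.6, -0.1]
grip_width: 0.0855
gripper_force: 0.0
```

Emit:
{"name": "move_arm", "arguments": {"motion": [[[0, 0, 0], [0, 0, -1]], [[0, 0, 0], [0, 0, -1]], [[0, 0, 0], [0, 0, -1]], [[0, 0, 0], [0, 0, -1]], [[0, 0, 0], [0, 0, -1]], [[0, 0, 0], [0, 0, -1]], [[0, 0, 0], [0, 0, -1]], [[0, 0, 0], [0, 0, -1]], [[0, 0, 0], [0, 0, -1]], [[0, 0, 0], [0, 0, -1]], [[0, 0, 0], [0, 0, -1]], [[0, 0, 0], [0, 0, -1]], [[0, 0, 0], [0, 0, -1]], [[0, 0, 0], [0, 0, -1]], [[0, 0, 0], [0, 0, -1]], [[0, 0, 0], [0, 0, -1]], [[0, 0, 0], [0, 0, -1]], [[0, 0, 0], [0, 0, -0.9]], [[0, 0, 0], [0, 0, 0]], [[0, 0, 0], [0, 0, 0]]]}}

```text
time_s: 4.1
position: [0.5083, 0.1989, 0.2481]
tool_rot: [[-0.913, 0.408, -0.001], [0.408, 0.913, -0.0], [0.001, -0.0, -1.0]]
ft_force: [-0.7, -0.9, -0.9]
grip_width: 0.0856
gripper_force: 0.0
```

```bash
cat >> h.py <<'E'
def to_tool(s,p,yaw=None):
    """remaining shift in tool axes in units of 50 mm"""
    return s["tool_rot"].T@(np.array(p)-s["position"])/.05
def yaw(s): return np.degrees(np.arctan2(s["tool_rot"][1,0],s["tool_rot"][0,0]))
E
python3 - <<'E'
from h import *
s=env.observe();print(s["time_s"],s["position"],yaw(s),s["q"],s["tool_rot"][:,2])
d=viewer.get_image("wrist");print({k:v for k,v in d.items() if k not in("frame","depth")})
np.savez("pics/w0.npz",**d);cv2.imwrite("pics/w0.png",d["frame"][:,:,::-1])
print(to_tool(s,[.5085,.1995,.082]))
E
```

```text
4.1 [0.50828512 0.19886313 0.24807649] 155.94414196850903 [ 8.93543395e+00  2.14096830e+01  7.50071622e+01  5.25805565e-04
  8.36180455e+01 -5.70087714e+01] [-6.02983391e-04 -8.55745591e-05 -9.99999815e-01]
{'fx': 371.64829954431775, 'fy': 371.64829954431775, 'cx': 311.60854810254347, 'cy': 233.59496676866976, 'T_tool_cam': array([[ 4.79126925e-04,  9.60027137e-01,  2.79906531e-01,
         7.22668014e-02],
       [ 9.99999842e-01, -5.42172799e-04,  1.47812739e-04,
        -2.51334814e-05],
       [ 2.93661948e-04,  2.79906416e-01, -9.60027245e-01,
        -1.27460260e-01],
       [ 0.00000000e+00,  0.00000000e+00,  0.00000000e+00,
         1.00000000e+00]])}
[-4.45280661e-04  1.44589879e-02  3.32152544e+00]
```

View pics/w0.png

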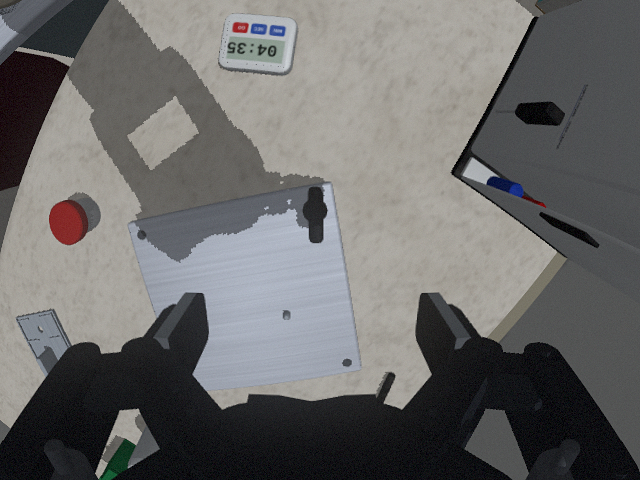

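The wing sits on the gripper's axis at (316,214) and lines up with it, so I'll descend and grip.

Emit:
{"name": "move_arm", "arguments": {"motion": [[[0, 0, 0.6], [0, 0, 0]], [[0, 0, 0.6], [0, 0, 0]], [[0, 0, 0.6], [0, 0, 0]], [[0, 0.014, 0.5], [0, 0, 0]], [[0, 0, 0.4], [0, 0, 0]], [[0, 0, 0.3], [0, 0, 0]], [[0, 0, 0.2], [0, 0, 0]], [[0, 0, 0.14], [0, 0, 0]], [[0, 0, 0], [0, 0, 0]]]}}

```text
time_s: 5.05
position: [0.5085, 0.1995, 0.0808]
tool_rot: [[-0.914, 0.405, -0.001], [0.405, 0.914, -0.0], [0.001, -0.001, -1.0]]
ft_force: [-0.5, 0.0, 0.4]
grip_width: 0.0856
gripper_force: 0.0
```

Emit:
{"name": "move_arm", "arguments": {"motion": [[[0, 0, 0], [0, 0, 0]], [[0, 0, 0], [0, 0, 0]], [[0, 0, 0], [0, 0, 0]], [[0, 0, 0], [0, 0, 0]], [[0, 0, 0], [0, 0, 0]], [[0, 0, 0], [0, 0, 0]], [[0, 0, 0], [0, 0, 0]], [[0, 0, 0], [0, 0, 0]]], "claw": 1, "force": 50}}

```text
time_s: 5.85
position: [0.509, 0.1999, 0.0817]
tool_rot: [[-0.915, 0.404, 0.001], [0.404, 0.915, 0.001], [-0.001, 0.001, -1.0]]
ft_force: [0.5, 5.4, 5.2]
grip_width: 0.0112
gripper_force: 52.4
```

Emit:
{"name": "move_arm", "arguments": {"motion": [[[0, 0, 0], [0, 0, 0.8]], [[0, 0, 0], [0, 0, 0.8]], [[0, 0, 0], [0, 0, 0.8]], [[0, 0, 0], [0, 0, 0.8]], [[0, 0, 0], [0, 0, 0.8]], [[0, 0, 0], [0, 0, 0.8]], [[0, 0, 0], [0, 0, 0.8]], [[0, 0, 0], [0, 0, 0.8]], [[0, 0, 0], [0, 0, 0.8]], [[0, 0, 0], [0, 0, 0.8]], [[0, 0, 0], [0, 0, 0.8]], [[0, 0, 0], [0, 0, 0.8]], [[0, 0, 0], [0, 0, 0.8]], [[0, 0, 0], [0, 0, 0.8]], [[0, 0, 0], [0, 0, 0.8]], [[0, 0, 0], [0, 0, 0.8]], [[0, 0, 0], [0, 0, 0.8]], [[0, 0, 0], [0, 0, 0.8]], [[0, 0, 0], [0, 0, 0.8]], [[0, 0, 0], [0, 0, 0.8]]]}}

```text
time_s: 7.85
position: [0.5099, 0.1995, 0.0816]
tool_rot: [[0.884, 0.467, 0.003], [0.467, -0.884, 0.0], [0.003, 0.001, -1.0]]
ft_force: [3.8, 1.9, -0.7]
grip_width: 0.011
gripper_force: 51.7
```

```bash
cat > tl.py <<'E'
from h import *
s=env.observe();print(s["time_s"],s["position"],yaw(s),s["q"][5],s["ft_force"],s["wrist_torque"],s["grip_width"])
t=viewer.get_image("top")
poly=[(225,182),(303,194),(288,285),(235,270),(222,230)]
W=cloud(t)
(a,ra,na),(b,rb,nb)=tilt(t,poly);g=a[:2]-b[:2]
print(g,np.linalg.norm(g),na,ra,"knob est",-(g@[np.cos(np.radians(-45-13.2)),np.sin(np.radians(-45-13.2))])/.01286)
np.savez("pics/t_last.npz",**t);cv2.imwrite("pics/t_last.png",t["frame"][:,:,::-1])
E
python3 tl.py
```

```text
7.85 [0.50992825 0.19949416 0.08156643] 27.87018140692171 71.12043101299797 [ 3.82272733  1.85907867 -0.69451199] [ 0.59032747 -1.09632561  0.11696825] 0.011014679291925015
[ 0.00418871 -0.00847655] 0.009455009960048777 6255 0.0014596834039540822 knob est -0.731836981166469
```

The estimate moved as expected, with about 0.7 rad left. I'll turn another 41°.

Emit:
{"name": "move_arm", "arguments": {"motion": [[[0, 0, 0], [0, 0, 0.8]], [[0, 0, 0], [0, 0, 0.8]], [[0, 0, 0], [0, 0, 0.8]], [[0, 0, 0], [0, 0, 0.8]], [[0, 0, 0], [0, 0, 0.8]], [[0, 0, 0], [0, 0, 0.8]], [[0, 0, 0], [0, 0, 0.4]], [[0, 0, 0], [0, 0, 0]], [[0, 0, 0], [0, 0, 0]]]}}

```text
time_s: 8.8
position: [0.5096, 0.1993, 0.0815]
tool_rot: [[0.973, -0.231, 0.002], [-0.231, -0.973, -0.0], [0.002, -0.0, -1.0]]
ft_force: [4.6, 1.7, -0.9]
grip_width: 0.011
gripper_force: 51.6
```

Emit:
{"name": "move_arm", "arguments": {"motion": [[[0, 0, 0], [0, 0, 0]], [[0, 0, 0], [0, 0, 0]], [[0, 0, 0], [0, 0, 0]], [[0, 0, 0], [0, 0, 0]], [[0, 0, 0], [0, 0, 0]], [[0, 0, 0], [0, 0, 0]], [[0, 0, 0], [0, 0, 0]]], "claw": 0}}

```text
time_s: 9.5
position: [0.5086, 0.1995, 0.0813]
tool_rot: [[0.973, -0.233, -0.0], [-0.233, -0.973, -0.0], [-0.0, 0.0, -1.0]]
ft_force: [0.6, 0.4, 0.4]
grip_width: 0.085
gripper_force: 0.0
```

Emit:
{"name": "move_arm", "arguments": {"motion": [[[0, 0, -0.2], [0, 0, 0]], [[0, 0, -0.4], [0, 0, 0]], [[0, 0, -0.7], [0, 0, 0]], [[0, 0, -0.7], [0, 0, 0]], [[0, 0, -0.6], [0, 0, 0]], [[0, 0, -0.4], [0, 0, 0]], [[0, 0, 0], [0, 0, 0]]]}}

```text
time_s: 10.2
position: [0.5095, 0.1997, 0.2348]
tool_rot: [[0.973, -0.233, 0.006], [-0.233, -0.973, 0.001], [0.006, -0.002, -1.0]]
ft_force: [0.2, 0.4, -0.5]
grip_width: 0.0855
gripper_force: 0.0
```

```bash
python3 tl.py
```

```text
10.2 [0.50946873 0.19972362 0.23481763] -13.451866471293886 112.45867381510101 [ 0.19249064  0.39088645 -0.53741638] [-0.00614094 -0.0529846   0.02032941] 0.08547927887197006
[-0.00090258 -0.00102081] 0.0013626123586491972 6236 0.0013950056183083448 knob est -0.030479133446050945
```

The platform is now level, with the knob estimate near 0. Next I'll hover over the seat at the placing yaw and look at the pins with the wrist camera.

Emit:
{"name": "move_arm", "arguments": {"motion": [[[0, 0, 0], [0, 0, -1]], [[0, 0, 0], [0, 0, -1]], [[0, 0, 0], [0, 0, -1]], [[0, 0, 0], [0, 0, -1]], [[0, 0, 0], [0, 0, -1]], [[0, 0, 0], [0, 0, -1]], [[0, 0, 0], [0, 0, -1]], [[0, 0, 0], [0, 0, -1]], [[0, 0, 0], [0, 0, -1]], [[0, 0, 0], [0, 0, -1]], [[0, 0, 0], [0, 0, -1]], [[0, 0, 0], [0, 0, -0.29]], [[-0.33, 0.34, 0], [0, 0, 0]], [[-0.33, 0.34, 0], [0, 0, 0]], [[-0.33, 0.34, 0], [0, 0, 0]], [[-0.33, 0.34, 0], [0, 0, 0]], [[-0.33, 0.34, 0], [0, 0, 0]], [[-0.33, 0.34, 0], [0, 0, 0]], [[0, 0, 0], [0, 0, 0]], [[0, 0, 0], [0, 0, 0]]]}}

```text
time_s: 12.25
position: [0.585, 0.0799, 0.2302]
tool_rot: [[0.228, 0.974, -0.002], [0.974, -0.228, 0.0], [-0.0, -0.002, -1.0]]
ft_force: [-0.2, 1.2, -0.2]
grip_width: 0.0852
gripper_force: 0.0
```

```bash
cat >> h.py <<'E'
def wray(d,px):
    px=np.atleast_2d(np.array(px,float));u=(px[:,0]-d["cx"])/d["fx"];v=(px[:,1]-d["cy"])/d["fy"];r=np.hypot(u,v)+1e-12
    k=np.c_[np.sin(r)*u/r,-np.sin(r)*v/r,-np.cos(r)];T=np.array(d["T_tool_cam"]);return T[:3,3],k@T[:3,:3].T
def wcast(d,px,z):
    """points in the tool frame at tool-z = z"""
    o,r=wray(d,px);return o+r*((z-o[2])/r[:,2])[:,None]
def wproj(d,P):
    T=np.array(d["T_tool_cam"]);c=(np.atleast_2d(P)-T[:3,3])@T[:3,:3];c=c*[1,-1,-1]
    th=np.arctan2(np.hypot(c[:,0],c[:,1]),c[:,2]);n=np.hypot(c[:,0],c[:,1])
    return np.c_[d["cx"]+d["fx"]*th*c[:,0]/n,d["cy"]+d["fy"]*th*c[:,1]/n]
E
cat > wl.py <<'E'
import sys
from h import *
n=sys.argv[1];z0=float(sys.argv[2])
s=env.observe();d=viewer.get_image("wrist")
np.savez(f"pics/{n}.npz",pos=s["position"],R=s["tool_rot"],**d);cv2.imwrite(f"pics/{n}.png",d["frame"][:,:,::-1])
print(s["time_s"],s["position"],yaw(s),s["q"]);h=s["position"][2]-z0
print("proj +x50,-x50,0:",wproj(d,[[.05,0,h],[-.05,0,h],[0,0,h]]))
E
python3 wl.py wp .051
```

```text
12.25 [0.58503427 0.07990546 0.23015115] 76.81723333609222 [-3.70634527e+00  2.66852408e+01  6.93549475e+01  1.35570836e-02
  8.40966759e+01  9.47502200e+00]
proj +x50,-x50,0: [[313.0288789  153.81914498]
 [312.87008043 268.03599725]
 [312.95705764 212.95224234]]
```

View pics/wp.png

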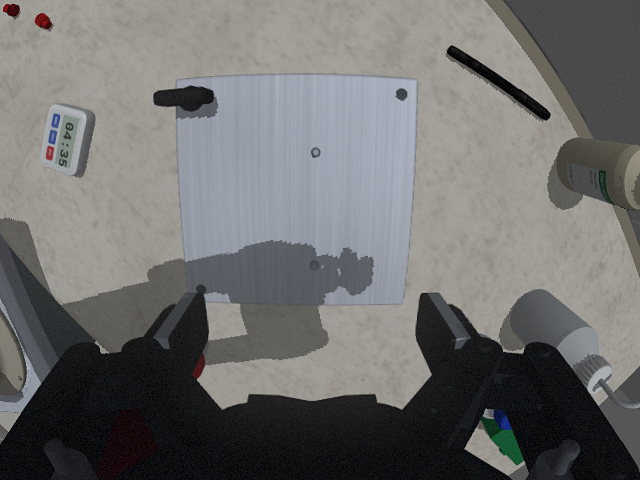

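The pins are at (315.5,152.5) and (314,266), within about 2 px of the prediction. Now I'll hover over the carrier.

Emit:
{"name": "move_arm", "arguments": {"motion": [[[-0.71, 0.114, 0], [0, 0, 0]], [[-0.71, 0.114, 0], [0, 0, 0]], [[-0.71, 0.114, 0], [0, 0, 0]], [[-0.71, 0.114, 0], [0, 0, 0]], [[-0.71, 0.114, 0], [0, 0, 0]], [[-0.71, 0.114, 0], [0, 0, 0]], [[-0.71, 0.114, 0], [0, 0, 0]], [[-0.71, 0.114, 0], [0, 0, 0]], [[-0.71, 0.114, 0], [0, 0, 0]]]}}

```text
time_s: 13.2
position: [0.5625, -0.243, 0.2312]
tool_rot: [[0.226, 0.974, -0.0], [0.974, -0.226, 0.001], [0.0, -0.0, -1.0]]
ft_force: [-0.0, -0.5, 0.4]
grip_width: 0.0855
gripper_force: 0.0
```

Emit:
{"name": "move_arm", "arguments": {"motion": [[[0, 0, 0.1], [0, 0, 0.99]], [[0, 0, 0.1], [0, 0, 0.99]], [[0, 0, 0.1], [0, 0, 0.99]], [[0, 0, 0.1], [0, 0, 0.99]], [[0, 0, 0.1], [0, 0, 0.99]], [[0, 0, 0.1], [0, 0, 0.99]], [[0, 0, 0.1], [0, 0, 0.99]], [[0, 0, 0], [0, 0, 0.99]], [[0, 0, 0], [0, 0, 0.99]], [[0, 0, 0], [0, 0, 0.99]], [[0, 0, 0], [0, 0, 0.99]], [[0, 0, 0], [0, 0, 0]], [[0, 0, 0], [0, 0, 0]]]}}

```text
time_s: 14.5
position: [0.5628, -0.2421, 0.1962]
tool_rot: [[0.985, -0.174, -0.0], [-0.174, -0.985, 0.0], [-0.0, -0.0, -1.0]]
ft_force: [0.5, -0.4, -0.7]
grip_width: 0.0857
gripper_force: 0.0
```

```bash
python3 wl.py wc .005
```

```text
14.5 [ 0.56279392 -0.24207895  0.19623471] -10.001458696733902 [-3.43333520e+01  3.03238209e+01  6.87409283e+01  4.35361750e-03
  8.09574316e+01  6.56674237e+01]
proj +x50,-x50,0: [[311.7981789  151.35899523]
 [311.732746   261.87615233]
 [311.76544712 208.41195272]]
```

View pics/wc.png

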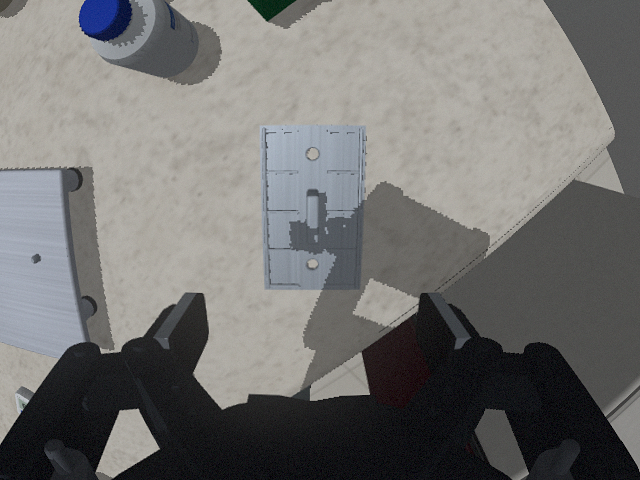

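The holes are at (312.5,153.5) and (312,264.5), almost centred under the tool. I'll refine both fits numerically.

```bash
python3 - <<'E'
from h import *
def cen(d,p,mode,k=9):
    u,v=map(int,np.round(p));c=d["frame"][v-k:v+k+1,u-k:u+k+1].astype(float)
    if mode=="hole": w=c[...,0]-c[...,2]           # warm table against bluish plate
    else: w=-c.sum(2)
    b=np.median(w);w=np.clip(w-b-.35*(w.max()-b),0,None)
    n,l,st,ce=cv2.connectedComponentsWithStats((w>0).astype(np.uint8));i=1+np.argmax(st[1:,4]);w=w*(l==i)
    y,x=np.mgrid[-k:k+1,-k:k+1];return [u+(w*x).sum()/w.sum(),v+(w*y).sum()/w.sum()],st[i,4]
for n,pts,m,z in(("wp",[(315.5,152.5),(314,266)],"pin",.049),("wc",[(312.5,153.5),(312,264.5)],"hole",.005)):
    d=dict(np.load(f"pics/{n}.npz"));q=[cen(d,p,m) for p in pts];print(q)
    T=wcast(d,[a[0] for a in q],d["pos"][2]-z);Wd=d["pos"]+T@d["R"].T
    v=Wd[0]-Wd[1];print(n,"tool",T.round(4).tolist(),"world mid",Wd.mean(0).round(4),"len",np.linalg.norm(v),"ang",np.degrees(np.arctan2(v[1],v[0])))
    v2=T[0]-T[1];print(" hand: mid tool",T.mean(0),"ang tool",np.degrees(np.arctan2(v2[1],v2[0])))
E
cd pics; python3 -c "
import cv2,numpy as np
a=cv2.imread('wp.png');b=cv2.imread('wc.png')
f=lambda i,u,v:cv2.resize(i[v-12:v+13,u-12:u+13],(250,250),interpolation=0)
cv2.imwrite('cr.png',np.vstack([np.hstack([f(a,315,152),f(a,314,266)]),np.hstack([f(b,312,153),f(b,312,264)])]))"
```

```text
[([np.float64(314.7880384146778), np.float64(152.64949294058624)], np.int32(64)), ([np.float64(313.5953286738034), np.float64(264.1331504910201)], np.int32(71))]
wp tool [[0.0508, 0.0015, 0.1812], [-0.0471, 0.0006, 0.1812]] world mid [0.5861 0.0816 0.049 ] len 0.09789978272779595 ang 76.34129784914111
 hand: mid tool [0.00189009 0.0010517  0.18115115] ang tool 0.47593684403958086
[([np.float64(312.32843905523936), np.float64(153.41450136104925)], np.int32(121)), ([np.float64(312.1700519603212), np.float64(263.34813415210203)], np.int32(87))]
wc tool [[0.0482, 0.0005, 0.1912], [-0.0514, 0.0004, 0.1912]] world mid [ 0.5611 -0.2422  0.005 ] len 0.09967376027547441 ang -10.031020490490125
 hand: mid tool [-0.00160693  0.00042752  0.19123471] ang tool 0.02956179299182585
```

View pics/cr.png

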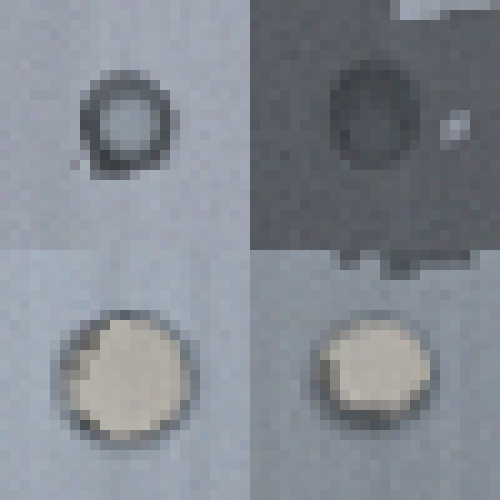

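```bash
python3 - <<'E'
from h import *
for n,pts,zs in(("wp",[(315.2,151.6),(313.9,265.0)],(.051,.0465)),("wc",[(312,153.2),(311.8,263.9)],(.005,.005))):
    d=dict(np.load(f"pics/{n}.npz"))
    T=np.array([wcast(d,p,d["pos"][2]-z)[0] for p,z in zip(pts,zs)]);W=d["pos"]+T@d["R"].T;v=W[0]-W[1]
    print(n,T.round(4).tolist(),"mid",T.mean(0).round(4),W.mean(0).round(4),"len",np.hypot(*v[:2]),"ang",np.degrees(np.arctan2(v[1],v[0])))
s=env.observe();print(s["position"],yaw(s))
E
```

```text
wp [[0.0518, 0.0018, 0.1792], [-0.0489, 0.0009, 0.1837]] mid [0.0015 0.0014 0.1814] [0.5863 0.0811 0.0487] len 0.10069683908970432 ang 76.3304335732156
wc [[0.0484, 0.0002, 0.1912], [-0.052, 0.0001, 0.1912]] mid [-1.800e-03  1.000e-04  1.912e-01] [ 0.561  -0.2418  0.005 ] len 0.10040101267133861 ang -10.06430263556359
[ 0.56280309 -0.24225241  0.19627556] -10.03462731097895
```

Emit:
{"name": "move_arm", "arguments": {"motion": [[[-0.036, 0, 0.6], [0, 0, 0]], [[0, 0, 0.6], [0, 0, 0]], [[0, 0, 0.6], [0, 0, 0]], [[0, 0, 0.5], [0, 0, 0]], [[0, 0, 0.4], [0, 0, 0]], [[0, 0, 0.3], [0, 0, 0]], [[0, 0, 0.2], [0, 0, 0]], [[0, 0, 0.14], [0, 0, 0]], [[0, 0, 0], [0, 0, 0]], [[0, 0, 0], [0, 0, 0]]]}}

```text
time_s: 15.55
position: [0.5613, -0.2427, 0.0299]
tool_rot: [[0.984, -0.178, 0.001], [-0.178, -0.984, -0.001], [0.001, 0.0, -1.0]]
ft_force: [0.1, -0.2, 0.8]
grip_width: 0.0856
gripper_force: 0.0
```

Emit:
{"name": "move_arm", "arguments": {"motion": [[[0, 0, 0], [0, 0, 0]], [[0, 0, 0], [0, 0, 0]], [[0, 0, 0], [0, 0, 0]], [[0, 0, 0], [0, 0, 0]], [[0, 0, 0], [0, 0, 0]], [[0, 0, 0], [0, 0, 0]], [[0, 0, 0], [0, 0, 0]], [[0, 0, 0], [0, 0, 0]]], "claw": 1, "force": 40}}

```text
time_s: 16.35
position: [0.5611, -0.2426, 0.0295]
tool_rot: [[0.984, -0.178, 0.0], [-0.178, -0.984, -0.0], [0.0, 0.0, -1.0]]
ft_force: [-0.6, -0.1, 2.8]
grip_width: 0.0091
gripper_force: 39.8
```

Emit:
{"name": "move_arm", "arguments": {"motion": [[[0, 0, -0.1], [0, 0, 0]], [[0, 0, -0.3], [0, 0, 0]], [[0, 0, -0.5], [0, 0, 0]], [[0, 0, -0.5], [0, 0, 0]], [[0, 0, -0.4], [0, 0, 0]], [[0, 0, -0.2], [0, 0, 0]], [[0, 0, 0], [0, 0, 0]], [[0, 0, 0], [0, 0, 0]]]}}

```text
time_s: 17.15
position: [0.5606, -0.2423, 0.1283]
tool_rot: [[0.984, -0.178, -0.002], [-0.178, -0.984, 0.001], [-0.002, -0.001, -1.0]]
ft_force: [-0.0, 0.2, -3.6]
grip_width: 0.0095
gripper_force: 39.1
```

```bash
python3 - <<'E'
from h import *
s=env.observe();print(s["position"],yaw(s),s["ft_force"],s["grip_width"],s["tool_rot"][:,2])
E
```

```text
[ 0.56056824 -0.24227095  0.12825269] -10.262345479698007 [-0.01204257  0.22748987 -3.59404181] 0.009473929803808347 [-0.00156477  0.00104153 -0.99999823]
```

Emit:
{"name": "move_arm", "arguments": {"motion": [[[-0.054, -0.3, 0], [0, 0, 0]], [[-0.054, -0.5, 0], [0, 0, 0]], [[-0.054, -0.6, 0], [0, 0, 0]], [[-0.054, -0.6, 0], [0, 0, 0]], [[-0.054, -0.6, 0], [0, 0, 0]], [[-0.054, -0.6, 0], [0, 0, 0]], [[-0.054, -0.6, 0], [0, 0, 0]], [[-0.054, -0.6, 0], [0, 0, 0]], [[-0.054, -0.6, 0], [0, 0, 0]], [[-0.054, -0.6, 0], [0, 0, 0]], [[-0.054, -0.5, 0], [0, 0, 0]], [[-0.054, -0.36, 0], [0, 0, 0]]]}}

```text
time_s: 18.35
position: [0.5857, 0.0837, 0.1282]
tool_rot: [[0.984, -0.177, -0.002], [-0.177, -0.984, 0.001], [-0.002, -0.0, -1.0]]
ft_force: [0.0, 0.2, -3.1]
grip_width: 0.0094
gripper_force: 39.2
```

Emit:
{"name": "move_arm", "arguments": {"motion": [[[0, 0, 0], [0, 0, -0.5]], [[0, 0, 0], [0, 0, -0.8]], [[0, 0, 0], [0, 0, -0.9]], [[0, 0, 0], [0, 0, -0.9]], [[0, 0, 0], [0, 0, -0.9]], [[0, 0, 0], [0, 0, -0.9]], [[0, 0, 0], [0, 0, -0.9]], [[0, 0, 0], [0, 0, -0.9]], [[0, 0, 0], [0, 0, -0.9]], [[0, 0, 0], [0, 0, -0.9]], [[0, 0, 0], [0, 0, -0.9]], [[0, 0, 0], [0, 0, -0.9]], [[0, 0, 0], [0, 0, -0.53]], [[0, 0, 0], [0, 0, 0]], [[0, 0, 0], [0, 0, 0]], [[0, 0, 0], [0, 0, 0]]]}}

```text
time_s: 19.95
position: [0.5864, 0.0814, 0.129]
tool_rot: [[0.237, 0.972, -0.001], [0.972, -0.237, 0.0], [-0.0, -0.001, -1.0]]
ft_force: [-0.2, 0.4, -2.5]
grip_width: 0.009
gripper_force: 39.3
```

```bash
cat > st.py <<'E'
from h import *
s=env.observe();print(s["time_s"],s["position"],yaw(s),s["ft_force"],s["grip_width"],s["tool_rot"][:,2])
print(to_tool(s,[.5863,.0811,.0715]),"turn",(yaw(s)-76.35)/8)
E
python3 st.py; python3 tl.py
```

```text
19.95 [0.58639411 0.08137189 0.12897973] 76.30096153093484 [-0.16509421  0.36786327 -2.54030282] 0.009031138002687946 [-7.09037100e-04  1.09834568e-04 -9.99999743e-01]
[-5.65846032e-03  2.80896964e-04  1.14959510e+00] turn -0.0061298086331440516
19.95 [0.58639411 0.08137189 0.12897973] 76.30096153093484 10.148594098401354 [-0.16509421  0.36786327 -2.54030282] [-0.01301863  0.00398768  0.02991279] 0.009031138002687946
[0.00082059 0.00606306] 0.0061183369623585785 977 0.001432748942479061 knob est 0.3670711638418521
```

I'm over the seat. I'll go down to just above the pins, then slowly on.

Emit:
{"name": "move_arm", "arguments": {"motion": [[[0, 0, 0.2], [0, 0, 0]], [[0, 0, 0.3], [0, 0, 0]], [[0, 0, 0.2], [0, 0, 0]], [[0, 0, 0.15], [0, 0, 0]], [[0, 0, 0.07], [0, 0, 0]], [[0, 0, 0], [0, 0, 0]], [[0, 0, 0.04], [0, 0, 0]], [[0, 0, 0.04], [0, 0, 0]], [[0, 0, 0.04], [0, 0, 0]], [[0, 0, 0], [0, 0, 0]]]}}

```text
time_s: 21.0
position: [0.5867, 0.081, 0.0772]
tool_rot: [[0.236, 0.972, -0.0], [0.972, -0.236, -0.0], [-0.0, -0.0, -1.0]]
ft_force: [0.2, -0.3, -3.9]
grip_width: 0.0093
gripper_force: 39.3
```

```bash
python3 st.py
```

```text
21.0 [0.58665901 0.08100833 0.07719572] 76.37361645024718 [ 0.24782266 -0.31508318 -3.85888563] 0.009285789225513045 [-6.46099387e-05 -6.82855844e-05 -9.99999996e-01]
[ 9.95174057e-05 -7.40476849e-03  1.13914738e-01] turn 0.002952056280898674
```

Emit:
{"name": "move_arm", "arguments": {"motion": [[[0, 0, 0.03], [0, 0, 0]], [[0, 0, 0.03], [0, 0, 0]], [[0, 0, 0.03], [0, 0, 0]], [[0, 0, 0.02], [0, 0, 0]], [[0, 0, 0], [0, 0, 0]], [[0, 0, 0], [0, 0, 0]]]}}

```text
time_s: 21.6
position: [0.5867, 0.0809, 0.0717]
tool_rot: [[0.236, 0.972, -0.0], [0.972, -0.236, -0.0], [-0.0, 0.0, -1.0]]
ft_force: [1.3, -1.2, -3.8]
grip_width: 0.0094
gripper_force: 39.2
```

```bash
python3 st.py
```

```text
21.6 [0.58672407 0.08093248 0.07174013] 76.37255883766561 [ 1.32641946 -1.15967487 -3.82878073] 0.009437101546961202 [-2.29063929e-05 -1.48082258e-04 -9.99999989e-01]
[ 0.00125848 -0.00903215  0.00480227] turn 0.0028198547082016745
```

The carrier is down over both pins. I'll release it and retreat.

Emit:
{"name": "move_arm", "arguments": {"motion": [[[0, 0, 0.01], [0, 0, 0]], [[0, 0, 0], [0, 0, 0]]]}}

```text
time_s: 21.8
position: [0.5867, 0.081, 0.0715]
tool_rot: [[0.236, 0.972, 0.0], [0.972, -0.236, -0.0], [-0.0, 0.0, -1.0]]
ft_force: [0.1, -2.5, -1.8]
grip_width: 0.0091
gripper_force: 39.5
```

Emit:
{"name": "move_arm", "arguments": {"motion": [[[0, 0, 0], [0, 0, 0]], [[0, 0, 0], [0, 0, 0]], [[0, 0, 0], [0, 0, 0]], [[0, 0, 0], [0, 0, 0]], [[0, 0, 0], [0, 0, 0]], [[0, 0, 0], [0, 0, 0]], [[0, 0, 0], [0, 0, 0]], [[0, 0, 0], [0, 0, 0]]], "claw": 0}}

```text
time_s: 22.6
position: [0.5867, 0.0811, 0.0713]
tool_rot: [[0.235, 0.972, -0.0], [0.972, -0.235, -0.0], [-0.0, -0.0, -1.0]]
ft_force: [-0.4, -0.7, 0.3]
grip_width: 0.0853
gripper_force: 0.0
```

Emit:
{"name": "move_arm", "arguments": {"motion": [[[0, 0, -0.2], [0, 0, 0]], [[0, 0, -0.5], [0, 0, 0]], [[0, 0, -0.7], [0, 0, 0]], [[0, 0, -0.7], [0, 0, 0]], [[0, 0, -0.6], [0, 0, 0]], [[0, 0, -0.4], [0, 0, 0]], [[0, 0, 0], [0, 0, 0]], [[0, 0, 0], [0, 0, 0]], [[0, 0, 0], [0, 0, 0]]]}}

```text
time_s: 23.5
position: [0.5862, 0.0811, 0.2252]
tool_rot: [[0.236, 0.972, -0.002], [0.972, -0.236, 0.0], [-0.0, -0.002, -1.0]]
ft_force: [0.2, -0.2, 0.5]
grip_width: 0.0852
gripper_force: 0.0
```

```bash
python3 wl.py wf .047
```

```text
23.5 [0.58619151 0.0810723  0.22517243] 76.37564064428648 [-3.57840299e+00  2.70209141e+01  6.96235874e+01  2.35418543e-04
  8.34865674e+01  1.00459549e+01]
proj +x50,-x50,0: [[313.03342248 153.89034874]
 [312.87364191 268.43300886]
 [312.96116996 213.20407411]]
```

View pics/wf.png

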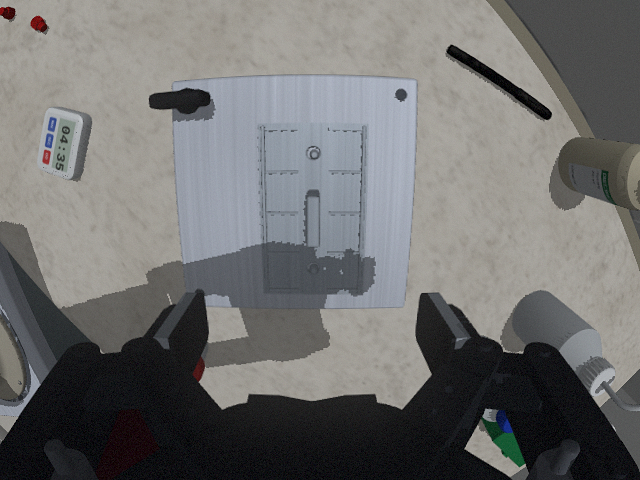

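The carrier lies flat with the pins showing in both holes, at (313,153) and (313,268). Nothing else has been disturbed, so I'll check the level once more with the top camera and hand in.

```bash
python3 - <<'E'
from h import *
t=viewer.get_image("scene");W=cloud(t);z=W[...,2]
# deck strip left of the carrier and beyond, in platform coordinates
c=np.array([.5711,.0967]);a=np.radians(-13.5);ex=np.array([np.cos(a),np.sin(a)]);ey=np.array([-ex[1],ex[0]])
p=W[...,:2]-c;x=p@ex;y=p@ey
car=(x>-32)&(x*1e3>-34)&(x*1e3<70)&(y*1e3>-95)&(y*1e3<70)
dk=(abs(x)<.098)&(abs(y)<.098)&~car&~((x<-.04)&(y>.06))&(abs(z-.042)<.006)&(t["depth"]>0)
tb=(abs(z)<.012)&(t["depth"]>0)&(W[...,0]>.25)&(W[...,0]<.7)&(abs(W[...,1])<.35)&((abs(x)>.13)|(abs(y)>.13))
A=plane(W[dk]);B=plane(W[tb]);print(A,B,A[0][:2]-B[0][:2])
E
```

```text
(array([-0.00041151, -0.00088271,  0.04221173]), np.float64(0.0009176285073277187), 3455) (array([-9.45153150e-04,  4.24370431e-05,  4.15223337e-04]), np.float64(0.00099911622729331), 40052) [ 0.00053365 -0.00092515]
```

```bash
python3 -c "
from rig import env
print(env.close_job())"
```

```text
the job is handed in; nothing more can be done
None
```

The job is handed in. The platform measures level to about 0.001 rad, the carrier lies flat over both pins, the gripper is clear, and the bottle and cup were not touched; the hand-in gave no verdict.

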